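Register a resin specimen block on the imaging stage and hold it

TASK

Get the amber resin block ready for its picture: swing the blue folding stop arm on the dark stage all the way out from the fence until it seats at its end, then set the amber block flat on the stage and push it firmly into the corner, one long side flush against the aluminium fence and one short end flush against the swung-out arm. Finish while still holding the block there, pressed against both stops at once: do not let go. Leave the green block and everything else on the bench where it is.

Things in the scene. Friction and masses are not known exactly. Their poses are not given: they have to be found in the camera images.
- stage: Dark steel plate fixed to the bench, 150 (x) x 170 (y) x 12 mm thick. Origin at the centre of its underside, on the bench; z up. The fence runs along its y near its +x edge. Seated in the corner, the block's centre is at x = +23, y = +21, z = +33 mm in this frame, the block's x axis along the stage's x (either way round).
- fence_face (a point): Middle of the working face of the fence, a fixed straight aluminium stop on the stage: 14 (x) x 150 (y) x 12 mm high, its top 24 mm above the bench. This flat face looks to stage -x and lies at stage x = +45 mm; the point is at stage (45, 0, 18) mm.
- stop_arm (a joint): Vertical hinge of the folding stop arm, rad. 0 = folded along the fence, pointing to stage -y; 1.571 = hard end, fully out, pointing to stage -x; opens clockwise seen from above (at q it points to stage (-sin q, -cos q)). Starts 0.1 to 0.5 open, where the block has to go. A stiff hinge, no spring: it stays where it is left, 2 N at the knob moves it.
- stop_hinge (a point): Point on the arm's hinge axis, at stage (36, 60, 18) mm.
- stop_knob (a point): Centre of the red upright knob on the arm, 80 mm from the hinge axis: a round post 14 mm across, from 24 to 60 mm above the bench (this point is at 42 mm). It may be pinched from above or pushed.
- blade_face (a point): Point on the working face of the blue bar of the folding arm, 35 mm from the hinge axis, 18 mm above the bench. The bar is 14 mm wide, 12 mm high (top 24 mm above the bench), 88 mm long from the hinge axis. Fully out, this face looks to stage -y and lies at stage y = +53 mm, the point at stage (1, 53, 18) mm.
- block: The amber resin block that is to be registered, with a white shell in its top face: 44 (x) x 64 (y) x 42 mm (z) high, 0.09 to 0.18 kg, origin at the centre of its underside, loose on the bench. Held by its upper 26 mm or less, the fingers pass over both stops.
- block_center (a point): Centre of the amber block (21 mm above its underside), axes as the block: x across its 44 mm width, y along its 64 mm length, z up.
- green_block_center (a point): Centre of the green resin block (44 x 64 x 42 mm), beside the amber one, the two may have swapped places. Not to be moved.
- jar: Sample jar with a red lid, 66 mm across, 85 mm high, loose bystander; origin under its centre.
- beaker: Glass beaker, 70 mm across, 90 mm high, loose bystander; origin under its centre.
- petri: Closed clear dish, 90 mm across, 16 mm high, loose bystander; origin under its centre.
- brush: Brush, 170 mm long, lying on the bench, loose bystander.
- slidebox: Blue open box for slides, 90 x 120 x 35 mm, loose bystander; origin under its centre.
Not all that is in view belongs to the job. Of the things like the block, leave any that is purple; of the rest the smaller one is meant. What is shaped like the stage but pink is not meant.

How it is judged:
On the way, in this order (a step that is already met when the one before it is completed fails the run):
1. the folding stop arm is fully out and seated at its end, before the block touches the stage (value of joint stop_arm above 1.53 rad and contact force between block and stage_c0 below 0.1 N), for 0.2 s.
2. the amber block is pressed into the corner against both stops (x of block_center in the frame of stage between 0.0205 and 0.0255 m and y of block_center in the frame of stage between 0.0185 and 0.0235 m and z of block_center in the frame of stage between 0.03 and 0.036 m and angle between the x axis of block_center and the x axis of stage, either way round below 0.05 rad and angle between block_center's own z axis and vertical below 0.05 rad and value of joint stop_arm above 1.53 rad and contact force between block and stage_c1 above 2 N and contact force between block and stop_arm_c0 above 2 N), for 0.2 s.
At the end, for the whole second after the job is handed in: Arm out (above 1.53 rad); amber block upright on the stage (centre 30 to 36 mm above the bench, tilt under 0.05 rad), square to the fence within 0.05 rad, within 2.5 mm of its seated place, pressing fence and arm with over 2 N each, at rest, fingers still on it (all of step 2 and contact force between block and the fingers above 1 N and linear speed of block below 0.01 m/s); the arm keeps its last pose, push and grip.
It fails at once if the green block or another bystander is moved by more than 20 mm (distance of any of green_block_center, jar, beaker, petri, brush, slidebox from where it was at the start of the episode above 0.02 m).
It also fails if it takes over 64 s, if anything falls off the work surface, if the arm or the gripper's body presses on something with over 40 N, if the wrist force passes 120 N, or if a joint passes its speed limit or range.

ROBOT

A 6-joint arm with a two-finger parallel gripper is mounted at the origin on the work surface. World frame = base frame: x ahead of the robot, y to its left, z up, the work surface at z = 0. Lengths are in m, angles in rad, forces in N, time in s.
With the tool pointing down it reaches from about 0.35 to 0.775 m from the base axis. Payload 5.5 kg.
Tool frame: the origin (TCP) lies at the very end of the fingers, on their centre line; the grasp point (between the pads) lies 19 mm behind it (grip_point_offset is the distance from the TCP to the grasp point, in m); z points along the fingers, y is the direction in which the jaws open and shut (so a half turn about z gives the same grasp; the last joint's range is limited). The gripper opens to 85 mm and grips with 20 to 120 N. Pads are 22 mm wide; open, the fingers measure 114 mm over their backs; the gripper's body (76 mm by 85 mm) begins 54 mm behind the grasp point. The pads swing forward as they close: fully open they stand 13 mm farther back than shut.
Start: joints at [-1.473, 0.313, 0.046, 1.304, 0, 1.431], TCP at [0.135, -0.559, 0.231] pointing down, gripper open.
Joint ranges: [-2.76, 2.76], [-0.86, 1.69], [-1.03, 1.26], [-2.2, 2.34], [-1.47, 1.5], [-3.14, 3.14]. Speed limits (rad/s): [2.57, 2.57, 3.14, 3.14, 3.14, 3.14].

INTERFACE

Orientations are given as a unit quaternion [w, x, y, z].
In Python, from workcell import * gives the robot as it stands.
- The arm moves only by the shell command python3 -m crank 'ROWS' [OPENING] [FORCE]. ROWS is a JSON object of lists of equal length, an entry for each row: "travel": the shift along the tool's x, y, z in units of 40 mm (1.0 is 40 mm), a list of three; "turn": the turn about the tool's z in rad. In form: {"travel": [[x, y, z], ...], "turn": [turn, ...]}. A call has 1 to 5 rows; each row is the pose to reach, as a shift and turn from the pose commanded when the call began, along the tool's axes at that moment; what a row does not reach only later rows make up. A row lasts 1/12 s, in which the tool goes at most 41.7 mm and 7.16 degrees, less where a joint would pass 70% of its speed; a pose out of reach is approached as far as the arm can. A call with a gripper value outside its range is refused whole. OPENING is the finger opening in mm, from 0 to 85.4, set as the call begins (- or left out, the last holds). The fingers move at their own pace and stop on an object; FORCE is the grip in N (left out, the last holds). Time passes only in rows, so rows that repeat a pose let the fingers close. It gives the time, the measured TCP pose, the force and the opening at its end, in the units of the state.
- get_state(): the state, without advancing time (a new reading comes with each control period).
- read_camera(name): name is "scene" or "top" or "wrist"; returns a dict with "image" (480x640x3 uint8, red, green, blue), "K" (3x3 intrinsics, pixels), "k1" (the pictures are not rectified: a ray, as slopes to the right and down, at radius r is drawn at 1 + k1 r^2 times it, then the intrinsics apply), "R" (3x3) and "t" (3): a world point X has camera coordinates R X + t. Camera axes: x right, y down, z forward; pixel columns grow to the right and rows downward; lengths in m; the calibration is good to about 2 mm. A picture is of the moment at which its call begins. There is no depth.
- hand_in(): hands the job in, once; it reports no verdict.
The state is a dict: "clock": time; "joint_pos": joint angles; "qvel": joint speeds; "tau": joint torques, N m; "tcp_pos": TCP position; "orientation": TCP orientation; "wrist_force": force on the tool from outside, world axes, zero at the start; "ft_torque": the same for the moment, N m; "finger_gap": finger opening in m.
Only numpy, scipy, OpenCV 4.12 (cv2) and the standard library are available. Lean on these libraries where they do the work, as an engineer would, in place of code of your own. Each camera call takes 0.05 s, during which the arm holds its last target. There are 200 camera calls.

## Working session

There is one attempt and no reset: what is moved stays moved. The work goes in short steps, Python scripts to look and compute and a shell command to move; the robot and the scene stay as the last step left them, time stands still between calls to the robot, and variables do not carry over. Pictures are saved under pics/ and viewed, about 8 in all and at most 12, crops included, and the job is handed in when it is done.

```bash
ls; mkdir -p pics
python3 - <<'E'
from workcell import *
import cv2,numpy as np
for n in("scene","top"):
    c=read_camera(n);cv2.imwrite(f"pics/{n}0.png",c["image"][:,:,::-1])
    print(n,c["K"].tolist(),c["k1"],c["R"].round(4).tolist(),c["t"])
print(get_state())
E
```

```text
pics
scene [[486.2097979373875, 0.0, 317.5469199098916], [0.0, 486.2097979373875, 239.25648479773312], [0.0, 0.0, 1.0]] -0.10478922238075555 [[0.5931, 0.8051, 0.0089], [0.641, -0.4655, -0.6103], [-0.4872, 0.3677, -0.7921]] [-0.3129442  -0.34921392  1.44577658]
top [[552.3718835297461, 0.0, 325.15799910804014], [0.0, 552.3718835297461, 239.43707508853203], [0.0, 0.0, 1.0]] 0.015629194989787622 [[0.0171, -0.9998, -0.0078], [-0.9938, -0.0162, -0.1103], [0.1102, 0.0096, -0.9939]] [-0.03781951  0.55194395  1.30733638]
{'clock': 0.1, 'joint_pos': array([-1.47263286e+00,  3.13958707e-01,  4.51116075e-02,  1.30358513e+00,
        1.72206576e-05,  1.43117390e+00]), 'qvel': array([-1.73369774e-03, -1.59190310e-03,  3.07250484e-03,  7.97117198e-05,
       -4.74871806e-05,  2.34925413e-04]), 'tau': array([ 3.66209824e-03, -4.81723273e+01,  2.99246281e+01,  1.26173111e-02,
       -7.93916774e-05, -8.78109233e-06]), 'tcp_pos': array([ 0.13538183, -0.55838389,  0.2304868 ]), 'orientation': array([-8.17597905e-04,  9.92940224e-01,  1.18612994e-01,  2.55629810e-05]), 'wrist_force': array([-0.2724244 , -0.27741375,  0.3628174 ]), 'ft_torque': array([-0.05477393,  0.01120413,  0.00156742]), 'finger_gap': 0.08524409189227433}
```

View pics/top0.png

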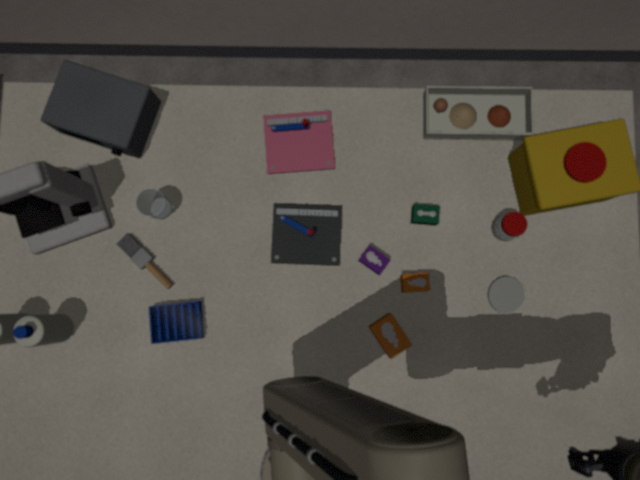

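View pics/scene0.png

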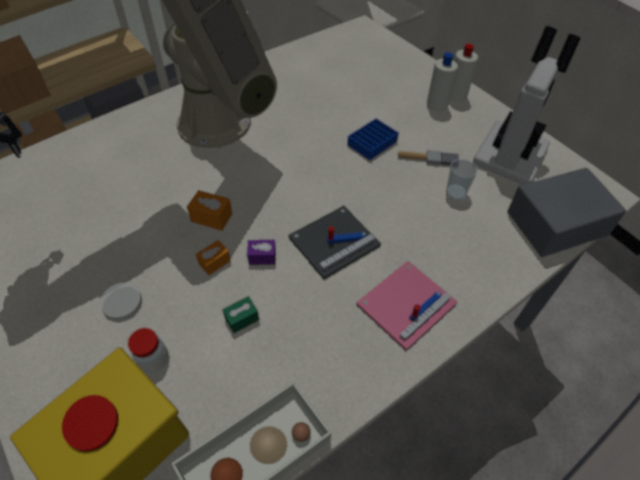

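The top picture shows two amber blocks: a small one at (416,282) and a large one at (390,335). There is also a purple block at (374,258), a green one at (425,213), the dark stage at (307,234) and a pink one at (299,142). The target is the smaller amber at (416,282), because the purple is excluded and the other amber is larger. The correct stage is the dark one.

```bash
cat > h.py <<'E'
from workcell import *
import cv2,numpy as np
def cast(c,px,z):
    px=np.asarray(px,float).reshape(-1,1,2)
    d=cv2.undistortPoints(px,c["K"],np.array([c["k1"],0,0,0.])).reshape(-1,2)
    R=np.asarray(c["R"]);t=np.asarray(c["t"]).ravel()
    D=np.c_[d,np.ones(len(d))]@R; o=-R.T@t
    return o+D*((z-o[2])/D[:,2])[:,None]
def proj(c,P):
    P=np.asarray(P,float).reshape(-1,3)
    return cv2.projectPoints(P,cv2.Rodrigues(np.asarray(c["R"]))[0],np.asarray(c["t"]).ravel(),c["K"],np.array([c["k1"],0,0,0.]))[0].reshape(-1,2)
def hsv(c): return cv2.cvtColor(c["image"],cv2.COLOR_RGB2HSV)
def blobs(m,amin=20):
    cs,_=cv2.findContours(m.astype(np.uint8),cv2.RETR_EXTERNAL,cv2.CHAIN_APPROX_NONE)
    return sorted([k for k in cs if cv2.contourArea(k)>amin],key=cv2.contourArea,reverse=True)
E
python3 - <<'E'
from h import *
c=read_camera("top");H=hsv(c);im=c["image"]
cr=cv2.resize(im[190:360,260:450],None,fx=4,fy=3.5*4/3.5,interpolation=cv2.INTER_CUBIC);cv2.imwrite("pics/crop.png",cv2.resize(cr,(660,590))[:,:,::-1])
h,s,v=[H[...,i].astype(int) for i in range(3)]
sub=np.zeros(h.shape,bool);sub[190:370,260:460]=1
am=sub&(h>5)&(h<22)&(s>140)&(v>60)
for k in blobs(am):
    r=cv2.minAreaRect(k);P=cast(c,cv2.boxPoints(r),.042);print("amber",np.round(r[0],1),np.round(r[1],1),P[:,:2].round(4).tolist(),P.mean(0).round(4), np.linalg.norm(np.diff(P,axis=0),axis=1).round(4))
sub[:]=0;sub[195:275,262:350]=1
st=sub&(v<85)&(s<60)
k=blobs(st)[0];r=cv2.minAreaRect(cv2.convexHull(np.vstack(blobs(st,60))));P=cast(c,cv2.boxPoints(r),.012);print("stage",P[:,:2].round(4).tolist(),P.mean(0).round(4),np.linalg.norm(np.diff(P,axis=0),axis=1).round(4))
fe=sub&(v>110)&(s<60);sub2=fe.copy();sub2[:206]=0;sub2[222:]=0;sub2[:,:274]=0;sub2[:,340:]=0
for k in blobs(sub2):
    r=cv2.minAreaRect(k);P=cast(c,cv2.boxPoints(r),.024);print("fence",r,P[:,:2].round(4).tolist(),P.mean(0).round(4))
for nm,m,z in(("blue",sub&(h>100)&(h<130)&(s>120)&(v>50),.024),("red",sub&((h<8)|(h>172))&(s>150)&(v>60),.06)):
    for k in blobs(m,8):
        r=cv2.minAreaRect(k);print(nm,np.round(r[0],1),np.round(r[1],1),cast(c,[r[0]],z).round(4),cast(c,cv2.boxPoints(r),z)[:,:2].round(4).tolist())
E
```

```text
amber [390.6 335.7] [37.3 25.3] [[0.3456, -0.1376], [0.3785, -0.1875], [0.3065, -0.235], [0.274, -0.1852]] [ 0.3261 -0.1863  0.042 ] [0.0598 0.0862 0.0594]
amber [415. 282.] [17.9 27. ] [[0.4709, -0.2101], [0.4773, -0.274], [0.4352, -0.2773], [0.4288, -0.2137]] [ 0.4531 -0.2438  0.042 ] [0.0642 0.0423 0.064 ]
stage [[0.4945, 0.105], [0.6466, 0.103], [0.6421, -0.0696], [0.4902, -0.0655]] [0.5683 0.0182 0.012 ] [0.1522 0.1727 0.1519]
blue [295.2 224.8] [29.5  6.8] [[0.588  0.0452 0.024 ]] [[0.5978, 0.081], [0.6126, 0.0733], [0.5782, 0.0094], [0.5635, 0.0172]]
red [310.5 231.5] [5. 3.] [[0.5676 0.0062 0.06  ]] [[0.5735, 0.0099], [0.5736, 0.0028], [0.5617, 0.0025], [0.5616, 0.0096]]
```

View pics/crop.png

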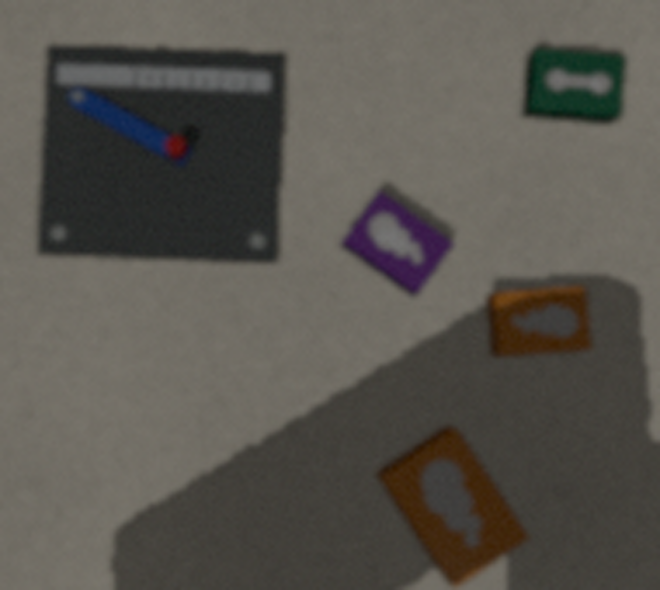

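The crop confirms the small amber at (415,282): its 64×42 mm footprint matches the block, while the other amber measures 86×60. I'll do the arm first: travel above the knob at high level, then turn so the jaws lie along y.

```bash
T='{"travel":[[0.7,-0.56,0],[1.4,-1.12,0],[2.1,-1.68,0],[2.8,-2.24,0],[3.46,-2.8,0]],"turn":[0,0,0,0,0]}'; 
python3 -m crank '{"travel":[[0.4,-0.3,0],[1.1,-0.86,0],[1.8,-1.42,0],[2.5,-2.0,0],[3.2,-2.56,0]],"turn":[0,0,0,0,0]}' 40 20
python3 -m crank '{"travel":[[0.7,-0.56,0],[1.4,-1.12,0],[2.1,-1.68,0],[2.8,-2.24,0],[3.46,-2.8,0]],"turn":[0,0,0,0,0]}'
python3 -m crank '{"travel":[[0.7,-0.56,0],[1.4,-1.12,0],[2.1,-1.68,0],[2.8,-2.24,0],[3.46,-2.8,0]],"turn":[0,0,0,0,0]}'
python3 -m crank '{"travel":[[0.7,-0.56,0],[1.4,-1.12,0],[2.1,-1.68,0],[2.8,-2.24,0],[3.3,-2.7,0]],"turn":[0,0,0,0,0]}'
python3 -m crank '{"travel":[[0,0,0],[0,0,0],[0,0,0],[0,0,0],[0,0,0]],"turn":[-0.12,-0.24,-0.36,-0.48,-0.6]}'
python3 -m crank '{"travel":[[0,0,0],[0,0,0],[0,0,0],[0,0,0],[0,0,0]],"turn":[-0.12,-0.24,-0.36,-0.48,-0.6]}'
python3 -m crank '{"travel":[[0,0,0],[0,0,0],[0,0,0],[0,0,0],[0,0,0]],"turn":[-0.12,-0.24,-0.36,-0.48,-0.6]}'
python3 -m crank '{"travel":[[0,0,0],[0,0,0],[0,0,0],[0,0,0],[0,0,0]],"turn":[-0.12,-0.24,-0.36,-0.48,-0.6]}'
python3 -m crank '{"travel":[[0,0,0],[0,0,0],[0,0,0],[0,0,0],[0,0,0]],"turn":[-0.12,-0.24,-0.36,-0.48,-0.48]}'
cat >> h.py <<'E'
def rel(target):
    s=get_state();w,x,y,z=s["orientation"]
    from scipy.spatial.transform import Rotation as Q
    M=Q.from_quat([x,y,z,w]).as_matrix()
    print("tcp",s["tcp_pos"].round(4),"xang",np.arctan2(M[1,0],M[0,0]).round(4),"j6",s["joint_pos"][5].round(2),"t",s["clock"])
    print("units",(M.T@(np.asarray(target)-s["tcp_pos"])/.04).round(3))
E
python3 - <<'E'
from h import *
rel([.5676,.0062,.1])
c=read_camera("wrist");cv2.imwrite("pics/w1.png",c["image"][:,:,::-1])
E
```

```text
clock: 0.57
tcp_pos: [0.2362, -0.4276, 0.2309]
orientation: [-0.0, 0.993, 0.118, -0.0]
wrist_force: [1.1, 0.4, 0.3]
finger_gap: 0.0402
clock: 0.98
tcp_pos: [0.3446, -0.2861, 0.2312]
orientation: [-0.0, 0.993, 0.119, 0.0]
wrist_force: [-0.3, -0.7, 0.5]
finger_gap: 0.0402
clock: 1.4
tcp_pos: [0.4528, -0.1445, 0.2312]
orientation: [0.0, 0.993, 0.119, 0.0]
wrist_force: [0.1, 0.1, -0.6]
finger_gap: 0.04
clock: 1.82
tcp_pos: [0.5561, -0.0079, 0.2309]
orientation: [-0.0, 0.993, 0.119, 0.0]
wrist_force: [-0.0, 0.2, 0.1]
finger_gap: 0.0403
clock: 2.23
tcp_pos: [0.5546, -0.01, 0.2308]
orientation: [-0.0, 0.912, 0.41, -0.0]
wrist_force: [0.1, 0.5, -0.3]
finger_gap: 0.0398
clock: 2.65
tcp_pos: [0.5546, -0.0102, 0.2309]
orientation: [-0.0, 0.751, 0.661, -0.0]
wrist_force: [-0.2, -0.3, 0.9]
finger_gap: 0.04
clock: 3.07
tcp_pos: [0.5546, -0.0102, 0.2309]
orientation: [-0.0, 0.522, 0.853, -0.0]
wrist_force: [0.6, 0.1, 1.4]
finger_gap: 0.0399
clock: 3.48
tcp_pos: [0.5546, -0.0102, 0.2309]
orientation: [-0.0, 0.246, 0.969, -0.0]
wrist_force: [-0.2, 0.3, -0.4]
finger_gap: 0.04
clock: 3.9
tcp_pos: [0.5546, -0.0102, 0.2309]
orientation: [-0.0, 0.01, 1.0, 0.0]
wrist_force: [0.5, -0.7, -0.0]
finger_gap: 0.0397
tcp [ 0.5546 -0.0102  0.2309] xang 3.1207 j6 -0.14 t 3.9
units [-0.319  0.417  3.273]
```

View pics/w1.png

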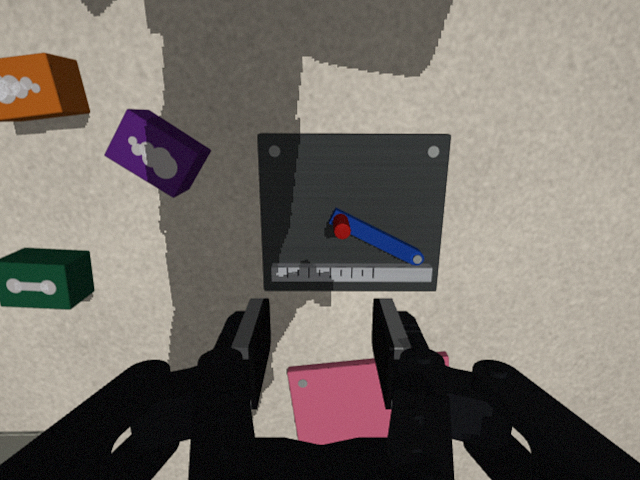

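The wrist view shows the knob top at (342,231), the hinge screw at (417,259), the fence around (352,273), and the stage corners near (258,135), (450,135), (437,291) and (264,291).

Run:
```python
from h import *
c=read_camera("wrist");H=hsv(c);h,s,v=[H[...,i].astype(int) for i in range(3)]
red=((h<8)|(h>172))&(s>150)&(v>110);red[:200]=0;red[300:]=0
k=blobs(red)[0];(x,y),r=cv2.minEnclosingCircle(k);print("knob",x,y,r,cast(c,[(x,y)],.06).round(4))
print("hinge",cast(c,[(417,259)],.024).round(4))
fe=np.zeros(h.shape,bool);fe[258:290,266:438]=1;fe&=(v>75)&(s<45)
k=blobs(fe)[0];r=cv2.minAreaRect(k);b=cv2.boxPoints(r);P=cast(c,b,.024);print("fence",b.round(1).tolist(),P[:,:2].round(4).tolist(),P.mean(0).round(4))
print("corners",cast(c,[(258,135),(450,135),(437,291),(264,291)],.012)[:,:2].round(4).tolist())
print("ambertop visible?")
```

```text
knob 342.2096862792969 230.5806427001953 7.6766462326049805 [[0.5676 0.0062 0.06  ]]
hinge [[0.6069 0.0768 0.024 ]]
fence [[272.0, 281.0], [272.0, 263.0], [433.0, 263.0], [433.0, 281.0]] [[0.6254, -0.0587], [0.6073, -0.0575], [0.6113, 0.0918], [0.6293, 0.0928]] [0.6183 0.0171 0.024 ]
corners [[0.4927, -0.064], [0.4971, 0.1033], [0.6452, 0.1008], [0.6408, -0.0689]]
ambertop visible?
```

The wrist and top views agree: knob (0.5676, 0.0062), hinge (0.606, 0.077), stage yaw ≈ −0.026. I'll pinch the knob and swing it.

```bash
python3 -m crank '{"travel":[[-0.32,0.42,0.8],[-0.32,0.42,1.7],[-0.32,0.42,2.6],[-0.32,0.42,3.3],[-0.32,0.42,3.7]],"turn":[0,0,0,0,0]}'
python3 -m crank '{"travel":[[0,0,0.5],[0,0,1.0],[0,0,1.17],[0,0,1.17],[0,0,1.17]],"turn":[0,0,0,0,0]}'
python3 -m crank '{"travel":[[0,0,0],[0,0,0],[0,0,0],[0,0,0],[0,0,0]],"turn":[0,0,0,0,0]}' 5 25
python3 - <<'E'
from h import *
rel([.5676,.0062,.036]);s=get_state();print(s["finger_gap"],s["wrist_force"])
E
```

```text
clock: 4.42
tcp_pos: [0.5656, 0.0067, 0.0794]
orientation: [-0.003, 0.013, 1.0, 0.0]
wrist_force: [-0.3, 0.1, -0.3]
finger_gap: 0.04
clock: 4.83
tcp_pos: [0.568, 0.0062, 0.0367]
orientation: [-0.0, 0.013, 1.0, 0.0]
wrist_force: [0.2, 0.3, 0.3]
finger_gap: 0.0397
clock: 5.25
tcp_pos: [0.5694, 0.0065, 0.038]
orientation: [0.002, 0.012, 1.0, 0.0]
wrist_force: [0.4, 2.6, 6.5]
finger_gap: 0.0127
tcp [0.5694 0.0065 0.038 ] xang 3.118 j6 -0.11 t 5.25
units [ 0.045 -0.01   0.049]
0.012732889331262633 [0.40672598 2.6040095  6.46432931]
```

```bash
python3 -m crank '{"travel":[[0.195,0.115,-0.1],[0.37,0.25,-0.1],[0.53,0.4,-0.1],[0.68,0.57,-0.1],[0.8,0.75,-0.1]],"turn":[0,0,0,0,0]}'
python3 -m crank '{"travel":[[0.105,0.2,0],[0.19,0.4,0],[0.25,0.615,0],[0.28,0.835,0],[0.29,1.055,0]],"turn":[0,0,0,0,0]}'
python3 -m crank '{"travel":[[0,0.05,0],[0,0.1,0],[0,0.1,0],[0,0.1,0],[0,0.1,0]],"turn":[0,0,0,0,0]}'
python3 - <<'E'
from h import *
rel([.526,.0791,.036]);s=get_state();print(s["finger_gap"],s["wrist_force"])
c=read_camera("wrist");cv2.imwrite("pics/w2.png",c["image"][:,:,::-1])
E
```

```text
clock: 5.67
tcp_pos: [0.5346, 0.0367, 0.0391]
orientation: [-0.002, 0.012, 1.0, -0.001]
wrist_force: [1.3, -2.9, -13.8]
finger_gap: 0.0128
clock: 6.08
tcp_pos: [0.5197, 0.0793, 0.039]
orientation: [-0.006, 0.012, 1.0, -0.001]
wrist_force: [-11.9, -4.3, -4.0]
finger_gap: 0.0133
clock: 6.5
tcp_pos: [0.5195, 0.0797, 0.039]
orientation: [-0.006, 0.013, 1.0, -0.005]
wrist_force: [-10.9, -17.4, -4.1]
finger_gap: 0.0128
tcp [0.5195 0.0797 0.039 ] xang 3.1152 j6 0.03 t 6.5
units [-0.163 -0.01   0.073]
0.012806122430207614 [-10.86347165 -17.40859354  -4.0569354 ]
```

View pics/w2.png

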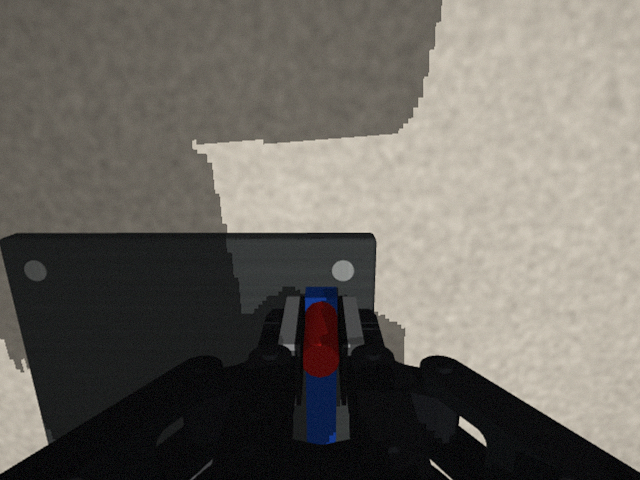

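The arm is seated: the blue bar is vertical in the image, the knob is at (321,340), and it resists with 17 N. Next I'll release, lift, go to the small amber and look.

```bash
python3 -m crank '{"travel":[[0,0,0],[0,0,0],[0,0,0],[0,0,-0.3],[0,0,-1.0]],"turn":[0,0,0,0,0]}' 40 25
python3 -m crank '{"travel":[[0,0,-0.9],[0,0,-1.8],[0,0,-2.7],[0,0,-3.4],[0,0,-3.7]],"turn":[0,0,0,0,0]}'
python3 -m crank '{"travel":[[0.15,-0.8,0],[0.3,-1.6,0],[0.45,-2.5,0],[0.6,-3.4,0],[0.75,-4.3,0]],"turn":[0,0,0,0,0]}' 75
python3 -m crank '{"travel":[[0.15,-0.9,0],[0.3,-1.8,0],[0.45,-2.7,0],[0.6,-3.4,0],[0.7,-3.8,0]],"turn":[0,0,0,0,0]}'
python3 -m crank '{"travel":[[0,0,0],[0,0,0],[0,0,0],[0,0,0],[0,0,0]],"turn":[0.12,0.24,0.36,0.48,0.6]}'
python3 -m crank '{"travel":[[0,0,0],[0,0,0],[0,0,0],[0,0,0],[0,0,0]],"turn":[0.12,0.24,0.36,0.48,0.6]}'
python3 -m crank '{"travel":[[0,0,0],[0,0,0],[0,0,0],[0,0,0],[0,0,0]],"turn":[0.12,0.24,0.24,0.24,0.24]}'
python3 - <<'E'
from h import *
rel([.452,-.244,.016])
c=read_camera("wrist");cv2.imwrite("pics/w3.png",c["image"][:,:,::-1])
H=hsv(c);h,s,v=[H[...,i].astype(int) for i in range(3)]
am=(h>5)&(h<22)&(s>140)&(v>60)
for k in blobs(am,300):
    r=cv2.minAreaRect(k);P=cast(c,cv2.boxPoints(r),.042);print("amber",np.round(r[0],1),np.round(r[1],1),P[:,:2].round(4).tolist(),P.mean(0).round(4))
E
```

```text
clock: 6.97
tcp_pos: [0.5241, 0.0841, 0.0787]
orientation: [-0.002, 0.011, 1.0, 0.0]
wrist_force: [0.6, -0.9, -0.7]
finger_gap: 0.0403
clock: 7.38
tcp_pos: [0.5286, 0.0843, 0.2345]
orientation: [0.005, 0.011, 1.0, 0.0]
wrist_force: [0.6, 0.4, -0.2]
finger_gap: 0.0398
clock: 7.8
tcp_pos: [0.4924, -0.0885, 0.2298]
orientation: [0.002, 0.011, 1.0, -0.0]
wrist_force: [0.4, -1.2, 0.3]
finger_gap: 0.0749
clock: 8.22
tcp_pos: [0.4607, -0.2419, 0.2296]
orientation: [0.001, 0.013, 1.0, -0.001]
wrist_force: [-0.1, 0.9, 0.0]
finger_gap: 0.0756
clock: 8.63
tcp_pos: [0.4613, -0.2389, 0.2296]
orientation: [0.001, 0.309, 0.951, -0.0]
wrist_force: [-0.1, -0.1, 0.0]
finger_gap: 0.0749
clock: 9.05
tcp_pos: [0.4614, -0.2387, 0.2296]
orientation: [0.001, 0.576, 0.817, 0.0]
wrist_force: [-0.0, 0.2, -0.7]
finger_gap: 0.0748
clock: 9.47
tcp_pos: [0.4609, -0.2389, 0.2291]
orientation: [0.001, 0.667, 0.745, 0.0]
wrist_force: [-0.3, 0.9, -0.3]
finger_gap: 0.0749
tcp [ 0.4609 -0.2389  0.2291] xang 1.6813 j6 0.83 t 9.4667
units [-0.099 -0.241  5.326]
amber [152.2 125.9] [ 88.4 114.7] [[0.265, -0.1865], [0.3411, -0.1347], [0.3778, -0.1858], [0.2991, -0.2428]] [ 0.3208 -0.1874  0.042 ]
amber [310.5 216. ] [74. 51.] [[0.4288, -0.2164], [0.4704, -0.2118], [0.4782, -0.2756], [0.4342, -0.2804]] [ 0.4529 -0.246   0.042 ]
```

View pics/w3.png

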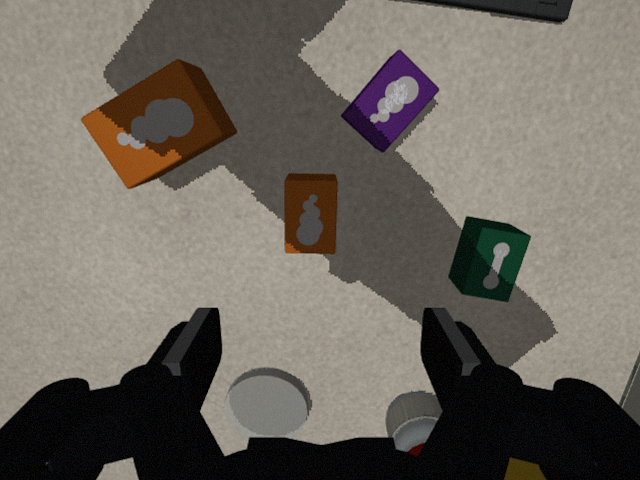

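The small amber's top is at (310,216), square to the jaws and clear of the neighbours. Descending to grip it.

```bash
python3 -m crank '{"travel":[[-0.18,-0.22,0.8],[-0.18,-0.22,1.7],[-0.18,-0.22,2.6],[-0.18,-0.22,3.4],[-0.18,-0.22,3.8]],"turn":[0,0,0,0,0]}' 70
python3 -m crank '{"travel":[[0,0,0.5],[0,0,1.0],[0,0,1.4],[0,0,1.53],[0,0,1.53]],"turn":[0,0,0,0,0]}'
python3 -m crank '{"travel":[[0,0,0],[0,0,0],[0,0,0],[0,0,0],[0,0,0]],"turn":[0,0,0,0,0]}' 35 60
python3 -m crank '{"travel":[[0,0,0],[0,0,-0.1],[0,0,-0.5],[0,0,-1.2],[0,0,-2.0]],"turn":[0,0,0,0,0]}'
python3 - <<'E'
from h import *
rel([.453,-.247,.096]);s=get_state();print(s["finger_gap"],s["wrist_force"])
E
```

```text
clock: 9.93
tcp_pos: [0.4506, -0.2456, 0.0728]
orientation: [-0.002, 0.668, 0.744, -0.0]
wrist_force: [-0.7, -0.1, 1.2]
finger_gap: 0.07
clock: 10.35
tcp_pos: [0.4516, -0.2464, 0.014]
orientation: [-0.001, 0.668, 0.744, -0.0]
wrist_force: [0.2, -0.5, -0.6]
finger_gap: 0.0702
clock: 10.77
tcp_pos: [0.4537, -0.248, 0.0168]
orientation: [0.002, 0.668, 0.744, 0.0]
wrist_force: [0.5, 0.2, 6.1]
finger_gap: 0.0428
clock: 11.18
tcp_pos: [0.4509, -0.2459, 0.0947]
orientation: [-0.002, 0.668, 0.744, -0.0]
wrist_force: [0.7, -0.2, -0.9]
finger_gap: 0.043
tcp [ 0.4509 -0.2459  0.0947] xang 1.6779 j6 0.81 t 11.1833
units [-0.033  0.049 -0.032]
0.042990137670022806 [ 0.72636837 -0.18205716 -0.93964506]
```

```bash
python3 -m crank '{"travel":[[0.1,0.05,-0.6],[0.7,0.4,-1.0],[1.5,0.9,-1.0],[2.3,1.4,-1.0],[3.1,1.9,-1.0]],"turn":[0,0,0,0,0]}'
python3 -m crank '{"travel":[[0.8,0.5,0],[1.6,1.0,0],[2.4,1.5,0],[3.0,1.85,0],[3.34,2.01,0]],"turn":[0,0,0,0,0]}'
python3 -m crank '{"travel":[[0,0,0],[0,0,0],[0,0,0],[0,0,0],[0,0,0]],"turn":[0.1,0.133,0.133,0.133,0.133]}'
python3 - <<'E'
from h import *
rel([.579,.0267,.03]);s=get_state();print(s["finger_gap"],s["wrist_force"])
c=read_camera("wrist");cv2.imwrite("pics/w4.png",c["image"][:,:,::-1])
t=read_camera("top");cv2.imwrite("pics/t4.png",t["image"][:,:,::-1])
E
```

```text
clock: 11.6
tcp_pos: [0.5153, -0.1147, 0.1361]
orientation: [0.001, 0.669, 0.743, 0.0]
wrist_force: [1.0, 0.4, -1.7]
finger_gap: 0.0425
clock: 12.02
tcp_pos: [0.5815, 0.029, 0.1353]
orientation: [-0.0, 0.667, 0.745, 0.0]
wrist_force: [-0.5, -0.2, -1.1]
finger_gap: 0.0432
clock: 12.43
tcp_pos: [0.5803, 0.0255, 0.1353]
orientation: [-0.0, 0.716, 0.698, -0.0]
wrist_force: [0.4, 0.1, -1.6]
finger_gap: 0.0425
tcp [0.5803 0.0255 0.1353] xang 1.5455 j6 1.5 t 12.4333
units [ 0.03  -0.033  2.632]
0.042539590549542636 [ 0.3673198   0.05819743 -1.57448881]
```

View pics/w4.png

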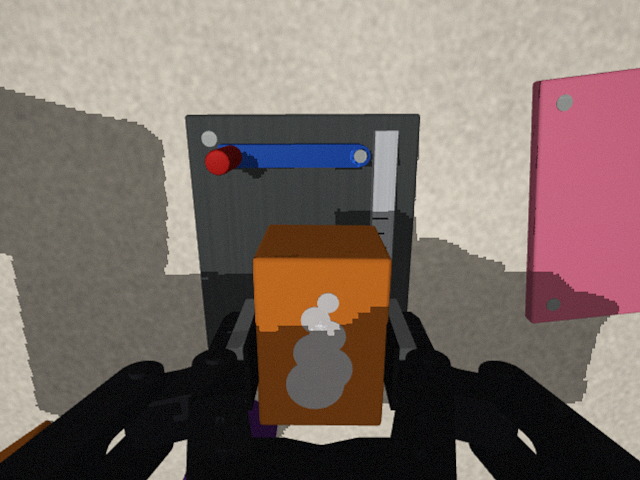

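The arm is fully out: the bar runs level from (218,160) to (360,156), square to the fence face at x≈373. The block sits square in the jaws. I'll measure its in-hand offset and the gaps to both stops.

Run:
```python
from h import *
c=read_camera("wrist");H=hsv(c);h,s,v=[H[...,i].astype(int) for i in range(3)]
P=cast(c,[(254,258),(391,258),(383,424),(260,424)],.161);print("top",P[:,:2].round(4).tolist(),P.mean(0).round(4))
b=(h>100)&(h<130)&(s>120)&(v>60);b[:130]=0;b[185:]=0;b[:,:245]=0;b[:,345:]=0
k=blobs(b)[0][:,0];lo=np.array([[x,k[k[:,0]==x,1].max()] for x in range(250,340,10)])
up=np.array([[x,k[k[:,0]==x,1].min()] for x in range(250,340,10)])
B=cast(c,lo,.012);print("blade low edge(z12?)",B[[0,-1],:2].round(4).tolist(),"z24",cast(c,lo,.024)[[0,-1],:2].round(4).tolist(),"back",cast(c,up,.024)[[0,-1],:2].round(4).tolist())
print("fence edges",cast(c,[(375,133),(373,200),(398,133),(396,200)],.024)[:,:2].round(4).tolist())
```

```text
top [[0.5605, 0.0593], [0.6029, 0.0582], [0.6016, -0.0045], [0.5579, -0.0034]] [0.5807 0.0274 0.161 ]
blade low edge(z12?) [[0.5349, 0.0699], [0.5874, 0.0685]] z24 [[0.537, 0.0713], [0.5872, 0.07]] back [[0.5381, 0.0853], [0.5874, 0.0846]]
fence edges [[0.6151, 0.0899], [0.6144, 0.0483], [0.6291, 0.0895], [0.6291, 0.0479]]
```

```bash
python3 -m crank '{"travel":[[0,0,0.5],[0,0,1.2],[0,0,1.8],[0,0,2.2],[0,0,2.4]],"turn":[0,0,0,0,0]}'
python3 -m crank '{"travel":[[0,0,0.08],[0,0,0.16],[0,0,0.22],[0,0,0.26],[0,0,0.26]],"turn":[0,0,0,0,0]}'
python3 -m crank '{"travel":[[0,0,0],[0,0,0],[0,0,0]],"turn":[0,0,0]}'
```

```text
clock: 13.0
tcp_pos: [0.5787, 0.0255, 0.0368]
orientation: [-0.001, 0.716, 0.698, -0.001]
wrist_force: [-0.1, 0.3, -1.4]
finger_gap: 0.0429
clock: 13.42
tcp_pos: [0.5811, 0.0256, 0.0295]
orientation: [0.001, 0.716, 0.698, 0.0]
wrist_force: [0.0, -0.2, -1.9]
finger_gap: 0.043
clock: 13.67
tcp_pos: [0.5809, 0.0257, 0.0293]
orientation: [0.0, 0.716, 0.698, 0.0]
wrist_force: [0.9, 0.1, -1.4]
finger_gap: 0.043
```

```bash
python3 -m crank '{"travel":[[0,0,0.02],[0,0,0.04],[0,0,0.04]],"turn":[0,0,0]}'
python3 -m crank '{"travel":[[0,0,0.02],[0,0,0.04],[0,0,0.04]],"turn":[0,0,0]}'
```

```text
clock: 13.92
tcp_pos: [0.5809, 0.0257, 0.0289]
orientation: [0.001, 0.716, 0.698, 0.0]
wrist_force: [-2.4, 0.5, 8.7]
finger_gap: 0.0427
clock: 14.17
tcp_pos: [0.5809, 0.0257, 0.0288]
orientation: [0.001, 0.716, 0.698, 0.001]
wrist_force: [-6.7, -0.4, 19.5]
finger_gap: 0.0429
```

```bash
python3 -m crank '{"travel":[[0,0,-0.05],[0.05,0.05,-0.05],[0.1,0.1,-0.05],[0.15,0.15,-0.05],[0.2,0.22,-0.05]],"turn":[0,0,0,0,0]}'
python3 -m crank '{"travel":[[0,0.04,0],[0,0.08,0],[0,0.12,0],[0,0.12,0]],"turn":[0,0,0,0]}'
python3 -m crank '{"travel":[[0.04,0,0],[0.08,0,0],[0.12,0,0],[0.12,0,0]],"turn":[0,0,0,0]}'
```

```text
clock: 14.58
tcp_pos: [0.589, 0.032, 0.0289]
orientation: [0.001, 0.717, 0.697, -0.001]
wrist_force: [-6.3, -5.6, 11.8]
finger_gap: 0.0431
clock: 14.92
tcp_pos: [0.5915, 0.0327, 0.0289]
orientation: [-0.001, 0.716, 0.698, -0.002]
wrist_force: [-12.5, -3.2, 18.7]
finger_gap: 0.0428
clock: 15.25
tcp_pos: [0.5915, 0.0335, 0.0291]
orientation: [0.002, 0.717, 0.697, -0.005]
wrist_force: [-13.3, -15.5, 18.7]
finger_gap: 0.043
```

Fence contact is reached in x. In y it's about 3 mm short, held back by friction from the down-press and the fence, so I'll ease z and x and push y on.

```bash
python3 -m crank '{"travel":[[0,-0.02,-0.05],[0,-0.05,-0.06],[0,-0.05,-0.06]],"turn":[0,0,0]}'
python3 -m crank '{"travel":[[0.03,0,0],[0.06,0,0],[0.06,0,0]],"turn":[0,0,0]}'
python3 - <<'E'
from h import *
rel([.5915,.0365,.0289])
c=read_camera("wrist");cv2.imwrite("pics/w5.png",c["image"][:,:,::-1])
E
```

```text
clock: 15.5
tcp_pos: [0.5915, 0.0368, 0.0298]
orientation: [0.0, 0.716, 0.698, -0.002]
wrist_force: [-4.2, -6.3, 3.5]
finger_gap: 0.0429
clock: 15.75
tcp_pos: [0.5916, 0.037, 0.03]
orientation: [0.002, 0.717, 0.697, -0.004]
wrist_force: [-4.0, -13.4, 4.7]
finger_gap: 0.0428
tcp [0.5916 0.037  0.03  ] xang 1.5433 j6 1.53 t 15.75
units [-0.012 -0.001  0.027]
```

View pics/w5.png

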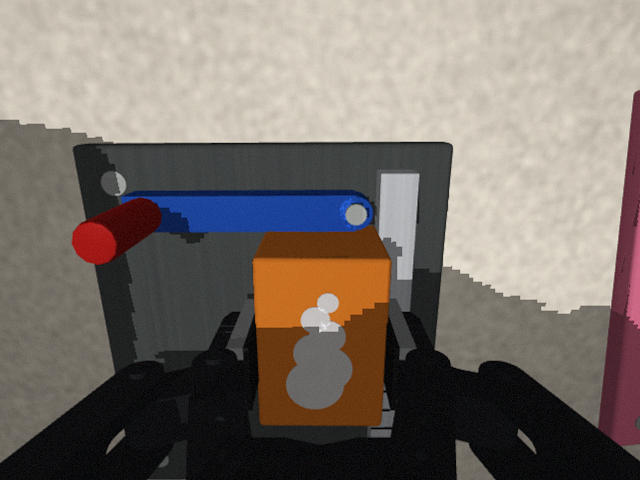

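The bar's edge is now hidden right behind the block's end (y≈232), and the block rests against the fence line. I'll firm up the fence push, then settle and check.

```bash
python3 -m crank '{"travel":[[0,0.03,0],[0,0.06,0],[0.02,0.06,0],[0.02,0.06,0]],"turn":[0,0,0,0]}'
python3 -m crank '{"travel":[[0,0,0],[0,0,0],[0,0,0],[0,0,0],[0,0,0]],"turn":[0,0,0,0,0]}'
python3 - <<'E'
from h import *
rel([.5915,.0365,.0289])
c=read_camera("wrist")
P=cast(c,[(254,258),(391,258),(383,424),(260,424)],.054);print("block top if same px",P.mean(0).round(4))
t=read_camera("top");cr=cv2.resize(t["image"][180:360,230:470],(800,600),interpolation=cv2.INTER_CUBIC);cv2.imwrite("pics/t6.png",cr[:,:,::-1])
s=get_state();print(s["wrist_force"],s["ft_torque"],s["qvel"].round(4))
E
```

```text
clock: 16.13
tcp_pos: [0.5917, 0.037, 0.0298]
orientation: [0.001, 0.717, 0.697, -0.006]
wrist_force: [-9.8, -16.4, 9.3]
finger_gap: 0.0429
clock: 16.55
tcp_pos: [0.5917, 0.037, 0.0298]
orientation: [0.001, 0.717, 0.697, -0.005]
wrist_force: [-10.0, -15.4, 9.0]
finger_gap: 0.0429
tcp [0.5917 0.037  0.0298] xang 1.5429 j6 1.53 t 16.55
units [-0.013 -0.005  0.022]
block top if same px [0.5921 0.0383 0.054 ]
[ -9.9080219  -16.18355215   8.92107992] [-3.1425641   2.3728574   0.56311239] [-0.0003  0.0011  0.0002 -0.0011 -0.0009 -0.0004]
```

View pics/t6.png

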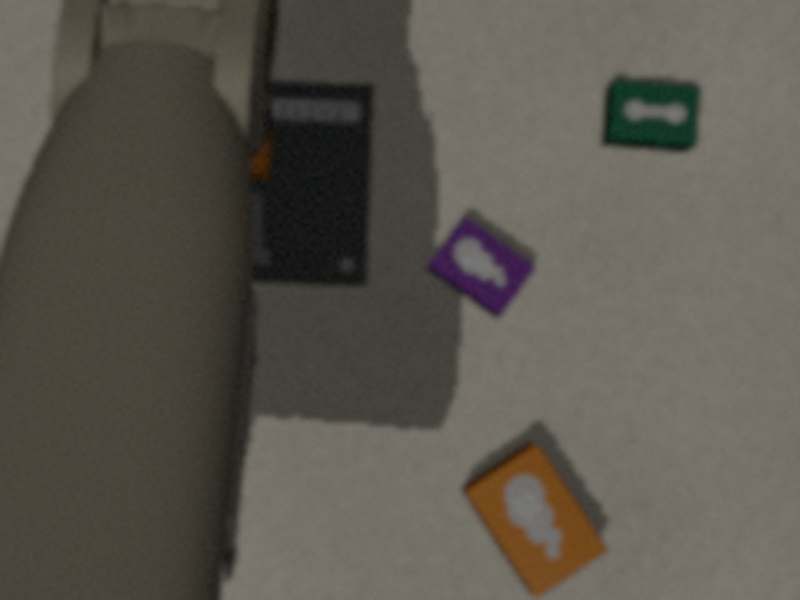

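```bash
python3 -m crank '{"travel":[[0,0.03,-0.01],[0,0.07,-0.02],[0,0.07,-0.02],[0,0.07,-0.02],[0,0.07,-0.02]],"turn":[0,0,0,0,0]}'
python3 -m crank '{"travel":[[0,0,0],[0,0,0],[0,0,0],[0,0,0],[0,0,0]],"turn":[0,0,0,0,0]}'
python3 - <<'E'
from h import *
c=read_camera("wrist");H=hsv(c);h,s,v=[H[...,i].astype(int) for i in range(3)]
am=(h>5)&(h<22)&(s>140)&(v>60);k=blobs(am)[0];print(cv2.boundingRect(k),cv2.minAreaRect(k))
c5=cv2.imread("pics/w5.png");H=cv2.cvtColor(c5,cv2.COLOR_BGR2HSV).astype(int);h,s,v=H[...,0],H[...,1],H[...,2]
k=blobs((h>5)&(h<22)&(s>140)&(v>60))[0];print(cv2.boundingRect(k))
c5=cv2.imread("pics/w4.png");H=cv2.cvtColor(c5,cv2.COLOR_BGR2HSV).astype(int);h,s,v=H[...,0],H[...,1],H[...,2]
k=blobs((h>5)&(h<22)&(s>140)&(v>60))[0];print(cv2.boundingRect(k))
b=hsv(c).astype(int);h,s,v=b[...,0],b[...,1],b[...,2]
b=(h>100)&(h<130)&(s>120)&(v>50);b[:,:170]=0;b[:,330:]=0;k=blobs(b)[0][:,0]
up=np.array([[x,k[k[:,0]==x,1].min()] for x in range(180,321,10)]);B=cast(c,up,.024);f=np.polyfit(B[:,0],B[:,1],1);print("blade yaw",f)
rel([.5915,.0365,.0289])
E
```

```text
clock: 17.07
tcp_pos: [0.5918, 0.037, 0.0297]
orientation: [-0.001, 0.717, 0.697, -0.007]
wrist_force: [-14.9, -15.7, 9.4]
finger_gap: 0.0431
clock: 17.48
tcp_pos: [0.5918, 0.037, 0.0297]
orientation: [-0.001, 0.717, 0.697, -0.007]
wrist_force: [-16.1, -16.6, 9.5]
finger_gap: 0.0429
(252, 226, 139, 200) ((321.0, 325.5), (199.0, 138.0), 90.0)
(252, 226, 140, 200)
(253, 225, 139, 200)
blade yaw [-0.02018897  0.09804618]
tcp [0.5918 0.037  0.0297] xang 1.5433 j6 1.53 t 17.5333
units [-0.013 -0.007  0.021]
```

```bash
python3 -c "
from workcell import *
print(hand_in())"
```

```text
the job is handed in; nothing more can be done
None
```

I swung the blue stop arm out to its end, then set the smaller amber block on the stage and pushed it into the corner. I handed in with the gripper still pressing it against both stops. No verdict is reported, so success rests on my own checks.

**Last checks before hand-in (17.5 s):**
- **Stop arm:** it resisted at about 17 N when I seated it. Its back edge last measured within 0.006 rad of square to the fence.
- **Push:** the wrist force was about 16 N towards the fence, 17 N towards the arm and 9.5 N down. It is a total that includes friction, so the force on each stop was inferred, not measured.
- **Block position:** its centre was estimated at (0.592, 0.038) m, against an expected (0.5915, 0.0384) m. The gripper moved only 0.1 mm after that.
- **Grip and tilt:** the block had not shifted in the fingers, and the tool tilt was about 0.014 rad.
- **Bystanders:** in the last top view the green, purple and large amber blocks looked where they were. I did not check the jar, beaker, petri dish, brush or slide box; the gripper was not brought down near any of them.

**Went differently than planned:** the first push towards the arm stopped about 3 mm short because of friction. I eased the downward and fence pressure, and the block then slid home.

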